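# Lock the balancing machine's stop screw with its jam nut

### The arm

A 7-joint arm with a two-finger parallel gripper is mounted at the origin on the work surface. World frame = base frame: x ahead of the robot, y to its left, z up, the work surface at z = 0. Lengths are in m, angles in rad, forces in N, time in s.
With the tool pointing down it reaches from about 0.425 to 1.025 m from the base axis. Payload 9.4 kg.
Tool frame: the origin (TCP) lies at the very end of the fingers, on their centre line; the grasp point (between the pads) lies 19 mm behind it; z points along the fingers, y is the line along which they close (so a half turn about z gives the same grasp; the last joint's range is limited). The gripper opens to 85 mm and grips with 20 to 120 N. Pads are 22 mm wide; open, the fingers measure 114 mm over their backs; the gripper's body (76 mm by 85 mm) begins 54 mm behind the grasp point. The pads swing forward as they close: fully open they stand 13 mm farther back than shut.
Start: joints at [1.079, 0.599, -0.003, 1.599, 0.002, 0.943, -0.08], TCP at [0.292, -0.664, 0.231] pointing down, gripper open.
Joint ranges: [-2.57, 2.57], [-0.35, 1.97], [-1.29, 1.29], [0.11, 2.56], [-1.05, 4.19], [0.11, 1.86], [-2.63, 2.63]. Speed limits (rad/s): [2.22, 2.22, 3.01, 3.01, 3.14, 3.14, 3.14].

### API

Orientations are given as a unit quaternion [w, x, y, z].
In Python, from cell import read_state, imaging, ctrl gives the robot as it stands. The module is installed in compiled form; this text tells all that it offers.
- The arm moves only by the tool play_rows, never from a script. Its argument "rows" is a list of rows, each an object with "xyz": the shift along the tool's x, y, z in m, a list of three; "rot": the turn, a rotation vector about the tool's x, y, z in degrees, a list of three; "grip": the closure, from 0 (fully open) to 1 (shut). A call has 1 to 12 rows; each row is the pose to reach, as a shift and turn from the pose commanded when the call began, along the tool's axes at that moment; what a row does not reach only later rows make up. A row lasts 1/8 s, in which the tool goes at most 62.5 mm and 10.7 degrees, less where a joint would pass 70% of its speed; a pose out of reach is approached as far as the arm can. A call with a gripper value outside its range is refused whole. The fingers move at their own pace and stop on an object; "newtons" is the grip in N (left out, the last holds). Time passes only in rows, so rows that repeat a pose let the fingers close. It gives the time, the measured TCP pose, the force, the opening and the grip force at its end, in the units of the state.
- read_state(): the state, without advancing time (a new reading comes with each control period).
- imaging.read_camera(name): name is "scene" or "top" or "wrist"; returns (picture, depth): 400x640x3 uint8, red, green, blue; 400x640 float32, m along the optical axis (not along the pixel's ray), 0 where there is no reading.
- imaging.calibration(name): a dict with "vfov" (degrees; the focal length in pixels is half the picture's height over the tangent of half this angle, whatever the lens; pixels are square), "cx", "cy" (the principal point, pixels), "extrinsics" (4x4, takes a point from world to camera coordinates); the wrist camera has in their place "T_tool_cam" (4x4, takes a point from camera to tool coordinates, whose origin is the TCP and whose axes are the flange's). Camera axes: x right, y up, looking along -z (the intrinsics and any distortion apply to the point x, -y, -z); pixel columns grow to the right and rows downward; lengths in m; the calibration is good to about 2 mm. A picture is of the moment at which its call begins: read the wrist's pose just before it. calibration takes no time and is no camera call.
- ctrl.job_done(): hands the job in; it is judged then, once.
The state is a dict: "time_s": time; "qpos": joint angles; "qd": joint speeds; "joint_torque": joint torques, N m; "position": TCP position; "orientation": TCP orientation; "contact_force": force on the tool from outside, world axes, zero at the start; "ft_torque": the same for the moment, N m; "gripper_width": finger opening in m; "gripper_force": force on a finger pad.
Only numpy, scipy, OpenCV 4.12 (cv2) and the standard library are available. Lean on these libraries where they do the work, as an engineer would, in place of code of your own. Each camera call takes 0.05 s, during which the arm holds its last target. There are 200 camera calls.

### The job

The end-stop screw on the pedestal is already set. Fit the loose steel keeper over the screw's flat head, fully down with its arm between the two stop pins, and let go of it; then swing the jam nut's lever clockwise (seen from above) until the nut bites firmly, about 13 N at the lever's upright knob, never forcing it past 19 N. The keeper stays on, the screw must keep its setting, let go of the lever when done and leave the wrench, compressor cover and tin alone.

Things in the scene. Friction and masses are not known exactly. Their poses are not given: they have to be found in the camera images.
- pedestal: grey fixed pedestal bolted to the bench, base plate 150 x 235 x 14 mm, block on it 100 x 185 mm, block top 50 mm above the bench; origin on the bench right under the adjusting screw's axis; +z up, +y points from the screw to the two stop pins. The plate reaches from y = -87 to +147 mm, the block from y = -60 to +125 mm
- pin_far: upright fixed steel stop pin, 10 mm diameter, tapering to 4 mm over its top 16 mm, at pedestal x = +14.5, y = +95 mm; origin at its foot on the block, top 74 mm above that (124 mm above the bench). The keeper's arm bears on this pin when the nut is turned clockwise
- pin_near: the other stop pin, same shape, at pedestal x = -14.5, y = +95 mm; clear gap between the pins 19 mm
- stop_screw (a joint): angle of the vertical adjusting screw, rad, 0 = the correct setting, positive clockwise seen from above. It turns easily (0.05 N m) and is dragged along by the nut unless the keeper holds it
- screw_head (a point): centre of the top face of the screw's flat head, 108 mm above the bench on the screw axis. The head is an upright flat steel blade, long side along pedestal y (within 0.05 rad at the start): 40 x 10 mm and 13 mm high, and above that a narrower lip 36 x 6 mm, 6 mm high; its underside is 89 mm above the bench
- jam_nut: steel hexagon nut (36 mm across flats) low on the screw, carrying the lever; origin on the screw axis at the block's top. Tightens clockwise seen from above. Starts loose, 0.4 to 0.8 rad before it seats on its spring washer; the lever sits on splines, so the seating angle cannot be told from the lever's pose. Let go when tight, it springs back up to 0.2 rad and stays
- lever: dark hub and radial lever of the jam nut, with the upright knob; origin as the nut's. Pushed at the knob it runs at 1 to 2 N while loose; when the nut seats, this jumps to about 5 N, then grows by 25 to 47 N per rad of further turning. Properly tight between 9 and 17 N (aim for 13); above 19 N it is over-tightened
- knob (a point): half-way up the free part of the lever's upright round steel knob: 14 mm diameter, 85 mm from the screw axis; point 105 mm, knob top 130 mm, lever's upper side 73 mm above the bench. Starts on the side away from the pins, 30 to 100 degrees clockwise (from above) from the pedestal's +x axis, and swings clockwise about the screw axis to at most 150 degrees
- keeper: loose plain steel keeper, about 550 g, lying the way up it is used. Origin at the centre of its pocket's mouth, on the underside. Block 30 x 82 x 24 mm (x, y, z; y = -52 to +30 mm); pocket from below 13 x 44 mm, 18 mm deep; arm 14 mm wide, 4 to 14 mm above the underside, reaching along +y to y = 115 mm. Seated on the screw, its underside is 90 mm above the bench and its +y is the pedestal's +y
- keeper_grip (a point): centre of the grip tab on top of the keeper's block, at keeper x = 0, y = +3, z = 46 mm, axes as the keeper's. Tab 14 mm thick in x, 44 mm long in y, from 24 to 68 mm above the keeper's underside; pinch its thickness across x
- keeper_pocket (a point): centre of the roof of the keeper's pocket, at keeper x = 0, y = 0, z = 18 mm; comes onto screw_head when seated
- wrench: bystander: loose aluminium-grey wrench about 200 mm long, 9 mm thick, lying on the bench; origin under its middle
- compressor_cover: bystander: loose aluminium turbo compressor cover, 110 mm diameter, 68 mm high, with a side outlet; origin under its middle
- grease_tin: bystander: plain tin, 60 mm diameter, 75 mm high; origin under its middle
Not all that is in view belongs to the job. There is more than one size of the keeper; the job needs the middle-sized.

How it is judged:
By the outcome, as a careful person would: the job done as asked, in the order asked, and still so for the second after the job is handed in, with the robot touching nothing.
It also fails if it takes over 67 s, if anything falls off the work surface, if the arm or the gripper's body presses on something with over 40 N, if the wrist force passes 120 N, or if a joint passes its speed limit or range.

## Working session

There is one attempt and no reset: what is moved stays moved. The work goes in short steps, Python scripts to look and compute and a tool call to move; the robot and the scene stay as the last step left them, time stands still between calls to the robot, and variables do not carry over. Pictures are saved under pics/ and viewed, at most 10 in all, crops included, and the job is handed in when it is done.

Besides the shell and the picture viewer there is one more tool, called after "Request:" by a JSON object that holds its "fn" and its "kwargs". play_rows: Moves the arm, as the interface text tells. Its arguments: {"type":"object","properties":{"rows":{"type":"array"},"newtons":{"type":"number"}},"required":["rows"]}

```bash
mkdir -p pics; cat > h.py <<'E'
import numpy as np, cv2
from cell import read_state, imaging, ctrl
from scipy.spatial.transform import Rotation as R
def pose(s=None):
    s=s or read_state(); q=s["orientation"]; T=np.eye(4)
    T[:3,:3]=R.from_quat([q[1],q[2],q[3],q[0]]).as_matrix(); T[:3,3]=s["position"]; return T
def grab(n):
    T=pose(); c=imaging.calibration(n); im,d=imaging.read_camera(n)
    f=200/np.tan(np.radians(c["vfov"])/2)
    W=T@np.array(c["T_tool_cam"]) if n=="wrist" else np.linalg.inv(np.array(c["extrinsics"]))
    return im,d,dict(f=f,cx=c["cx"],cy=c["cy"],W=W,c=c)
def ray(k,u,v):
    return k["W"][:3,3], k["W"][:3,:3]@np.array([(u-k["cx"])/k["f"],-(v-k["cy"])/k["f"],-1.])
def onz(k,u,v,z):
    o,d=ray(k,u,v); return o+d*(z-o[2])/d[2]
def cloud(k,d):
    v,u=np.mgrid[:400,:640]; p=np.stack([(u-k["cx"])/k["f"]*d,-(v-k["cy"])/k["f"]*d,-d],-1)
    return p@k["W"][:3,:3].T+k["W"][:3,3]
E
python3 - <<'E'
from h import *
np.set_printoptions(precision=4,suppress=True)
for n in("scene","top","wrist"):
    im,d,k=grab(n); cv2.imwrite(f"pics/{n}0.png",im[...,::-1]); np.savez(n+"0.npz",im=im,d=d,W=k["W"]); print(n,k["c"],k["f"])
s=read_state();print(s)
E
```

```text
scene {'vfov': 50.384566250690156, 'cx': 325.47849513086874, 'cy': 191.02176576699995, 'extrinsics': array([[-0.3845,  0.923 , -0.0174,  0.117 ],
       [-0.6833, -0.2719,  0.6776,  0.3542],
       [ 0.6207,  0.2725,  0.7352, -1.7401],
       [ 0.    ,  0.    ,  0.    ,  1.    ]])} 425.17026380516137
top {'vfov': 52.93733773973045, 'cx': 318.70225945857715, 'cy': 195.1489771574519, 'extrinsics': array([[-0.0268, -0.9995,  0.0154,  0.121 ],
       [ 0.9921, -0.0247,  0.1226, -0.5584],
       [-0.1222,  0.0186,  0.9923, -1.3924],
       [ 0.    ,  0.    ,  0.    ,  1.    ]])} 401.6878688210019
wrist {'vfov': 60.34762870797732, 'cx': 318.94167180661657, 'cy': 198.5668727639093, 'T_tool_cam': array([[ 0.0001,  0.9597,  0.2811,  0.0703],
       [ 1.    , -0.0004,  0.0008,  0.    ],
       [ 0.0009,  0.2811, -0.9597, -0.1432],
       [ 0.    ,  0.    ,  0.    ,  1.    ]])} 343.9959332320784
{'time_s': 0.15, 'qpos': array([ 1.0793,  0.6   , -0.0025,  1.5999,  0.0018,  0.9429, -0.0798]), 'qd': array([-0.0008, -0.0012, -0.0002, -0.0023,  0.0028, -0.0012,  0.0006]), 'joint_torque': array([  0.0036, -77.6995,   1.5671, -25.8238,   0.0125,   0.0067,
         0.    ]), 'position': array([ 0.292 , -0.6632,  0.2306]), 'orientation': array([-0.0006,  0.9786,  0.2059, -0.0002]), 'contact_force': array([-0.6639,  0.7557, -0.5107]), 'ft_torque': array([-0.0092,  0.0513, -0.0141]), 'gripper_force': 0.0, 'gripper_width': 0.0852402152544898}
```

View pics/top0.png

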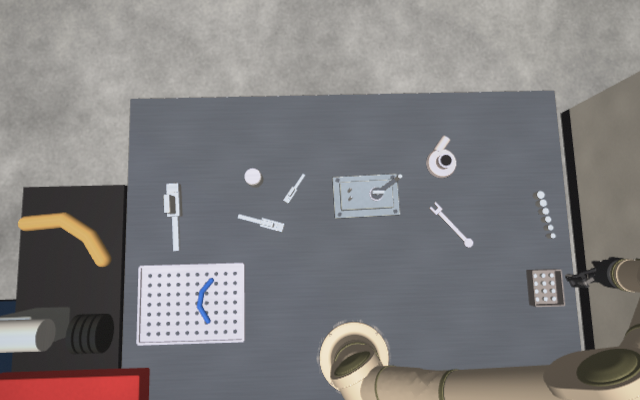

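View pics/scene0.png

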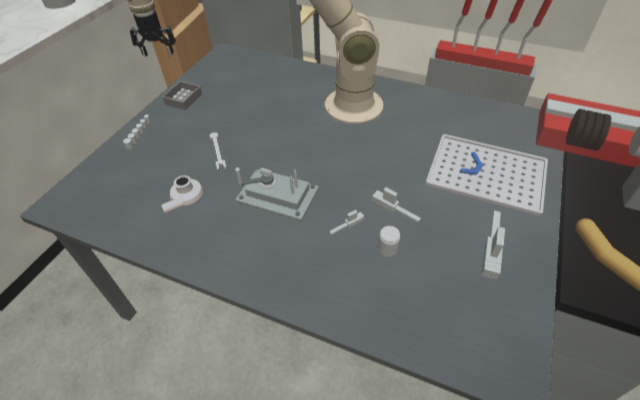

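The top view shows three keepers: large at (173,215), middle at (262,222) with its arm to the left, and small at (295,188). The pedestal is at (367,196), with its screw near (378,193), the lever to the knob at (400,177), and the pins at about (347,195). I'll measure these from the depth and masks.

```bash
python3 - <<'E'
from h import *
np.set_printoptions(precision=4,suppress=True)
for n in("top","scene"):
    z=np.load(n+"0.npz"); im,d=z["im"],z["d"]; c=imaging.calibration(n)
    k=dict(f=200/np.tan(np.radians(c["vfov"])/2),cx=c["cx"],cy=c["cy"],W=z["W"])
    P=cloud(k,d); 
    m=((P[...,2]>0.012)&(P[...,2]<0.2)&(P[...,0]>0.35)&(P[...,0]<0.95)&(np.abs(P[...,1])<0.62)&(d>0)).astype(np.uint8)
    nn,l,st,ce=cv2.connectedComponentsWithStats(m)
    for i in range(1,nn):
        if st[i,4]<25: continue
        q=P[l==i]; r=cv2.minAreaRect((q[:,:2]*1000).astype(np.float32))
        print(n,st[i],"c",q.mean(0),"zmax",np.percentile(q[:,2],98),"rect",np.round(r[0]),np.round(r[1]),round(r[2],1))
    for a in(0.05,0.095,0.115): 
        q=P[(P[...,2]>a)&(m>0)&(abs(P[...,1])<.25)]; print(a,len(q)); 
E
```

```text
top [426 136  30  43 808] c [ 0.6768 -0.3354  0.0387] zmax 0.07085731560272705 rect [ 683. -351.] [106. 142.] 52.4
top [244 169  19  19 273] c [0.6235 0.3327 0.0671] zmax 0.07896335667057768 rect [626. 335.] [56. 58.] 0.9
top [ 332  174   70   45 2313] c [ 0.5555 -0.06    0.0418] zmax 0.10569148070359047 rect [557. -63.] [149. 235.] 1.8
top [167 183  15  68 508] c [0.5142 0.6105 0.0407] zmax 0.0976312064209188 rect [500. 609.] [ 23. 236.] 90.0
top [283 187  14  17  99] c [0.5657 0.2095 0.0269] zmax 0.05329725699566364 rect [567. 210.] [22. 60.] 56.6
top [238 215  46  17 263] c [0.466  0.2942 0.0308] zmax 0.0700344457477422 rect [473. 317.] [167.  30.] 74.0
0.05 793
0.095 74
0.115 21
scene [ 235  168   83   50 2270] c [ 0.5851 -0.0542  0.0459] zmax 0.11165745718494313 rect [566. -63.] [150. 234.] 1.7
scene [161 176  42  38 886] c [ 0.6997 -0.3317  0.0376] zmax 0.06952335708171438 rect [ 696. -346.] [ 93. 138.] 52.7
scene [372 188  36  27 369] c [0.4755 0.285  0.0332] zmax 0.06809271529698292 rect [474. 293.] [122.  37.] 73.9
scene [345 210  19  15 156] c [0.5795 0.2082 0.0272] zmax 0.04966204614774492 rect [575. 210.] [22. 60.] 55.6
scene [482 211  20  65 566] c [0.534  0.6103 0.041 ] zmax 0.09616205178616508 rect [505. 609.] [242.  22.] 0.0
scene [407 213  12   9  32] c [0.4987 0.3753 0.0133] zmax 0.014930515680681284 rect [498. 376.] [40. 14.] 68.4
scene [378 227  22  29 515] c [0.6466 0.3374 0.0576] zmax 0.07686956742145988 rect [638. 336.] [58. 57.] 58.4
0.05 699
0.095 138
0.115 33
```

```bash
cat >> h.py <<'E'
def plan(x,y,z,yaw):
    "tool-frame shift (m) and rotvec (deg) to tool-down pose with tool y at world angle yaw (deg)"
    T=pose(); a=np.radians(yaw); ty=np.array([np.cos(a),np.sin(a),0]); tz=np.array([0,0,-1.])
    G=np.c_[np.cross(ty,tz),ty,tz]
    print("shift",np.round(T[:3,:3].T@(np.array([x,y,z])-T[:3,3]),4),"rot",np.round(np.degrees(R.from_matrix(T[:3,:3].T@G).as_rotvec()),2))
E
python3 -c "
from h import *
plan(.56,-.08,.30,1.8)"
```

```text
shift [ 0.4803 -0.4258 -0.0689] rot [-6.000e-02 -4.000e-02 -6.804e+01]
```

Request:
{"fn": "play_rows", "kwargs": {"rows": [{"xyz":[0.48,-0.426,-0.069],"rot":[0,0,-68],"grip":0},{"xyz":[0.48,-0.426,-0.069],"rot":[0,0,-68],"grip":0},{"xyz":[0.48,-0.426,-0.069],"rot":[0,0,-68],"grip":0},{"xyz":[0.48,-0.426,-0.069],"rot":[0,0,-68],"grip":0},{"xyz":[0.48,-0.426,-0.069],"rot":[0,0,-68],"grip":0},{"xyz":[0.48,-0.426,-0.069],"rot":[0,0,-68],"grip":0},{"xyz":[0.48,-0.426,-0.069],"rot":[0,0,-68],"grip":0},{"xyz":[0.48,-0.426,-0.069],"rot":[0,0,-68],"grip":0},{"xyz":[0.48,-0.426,-0.069],"rot":[0,0,-68],"grip":0},{"xyz":[0.48,-0.426,-0.069],"rot":[0,0,-68],"grip":0},{"xyz":[0.48,-0.426,-0.069],"rot":[0,0,-68],"grip":0},{"xyz":[0.48,-0.426,-0.069],"rot":[0,0,-68],"grip":0}]}}

```text
time_s: 1.65
position: [0.56, -0.079, 0.3001]
orientation: [-0.0, 0.695, 0.719, 0.0]
contact_force: [0.5, -0.6, -0.3]
gripper_width: 0.0852
gripper_force: 0.0
```

```bash
python3 - <<'E'
from h import *
np.set_printoptions(precision=4,suppress=True)
s=read_state();print(s["time_s"],s["position"],s["orientation"],s["qd"])
im,d,k=grab("wrist"); cv2.imwrite("pics/w1.png",im[...,::-1]); np.savez("w1.npz",im=im,d=d,W=k["W"])
P=cloud(k,d)
for lo,hi in((.045,.055),(.1,.112),(.112,.135),(.065,.078)):
    m=((P[...,2]>lo)&(P[...,2]<hi)&(d>0)).astype(np.uint8)
    nn,l,st,ce=cv2.connectedComponentsWithStats(m)
    for i in range(1,nn):
        if st[i,4]<20: continue
        q=P[l==i]; r=cv2.minAreaRect((q[:,:2]*1000).astype(np.float32)); print(lo,st[i],q.mean(0),np.round(r[0],1),np.round(r[1]),round(r[2],1))
E
```

```text
1.65 [ 0.56   -0.079   0.3001] [-0.0001  0.6951  0.7189  0.    ] [ 0.0424 -0.0038  0.0398  0.0205  0.01   -0.0009  0.019 ]
0.045 [  275    61    92   162 12077] [ 0.5583 -0.0483  0.0505] [559.7 -61.8] [100. 184.] 1.7
0.045 [376 337  36  22 204] [ 0.6656 -0.3243  0.05  ] [ 666.6 -328.9] [49. 22.] 20.6
0.1 [301  83  10  11  21] [ 0.5454 -0.0006  0.1098] [544.7  -0.2] [9. 6.] 57.7
0.1 [331  83  11  11  23] [0.5708 0.0001 0.1095] [571.4   0.6] [7. 9.] 49.1
0.1 [315 166  12  39 378] [ 0.5606 -0.0925  0.1058] [560.7 -93.8] [40. 10.] 89.1
0.1 [356 244  13   9  64] [ 0.6067 -0.1588  0.1059] [ 607.  -159.6] [13.  6.] 19.4
0.112 [301  83   9  10  66] [0.5436 0.0004 0.1197] [543.3   0.7] [8. 7.] 63.6
0.112 [332  83  10  10  69] [0.572  0.0015 0.1195] [572.2   1.8] [8. 8.] 48.0
0.112 [357 249  16  19 226] [ 0.6078 -0.1614  0.1262] [ 608.2 -163.1] [13. 13.] 63.6
0.065 [ 302  160   64   81 1455] [ 0.575  -0.1131  0.0736] [ 574.  -121.9] [ 41. 104.] 25.3
0.065 [379 347  39  31 821] [ 0.6742 -0.3363  0.0684] [ 673.7 -335.9] [39. 54.] 68.5
```

View pics/w1.png

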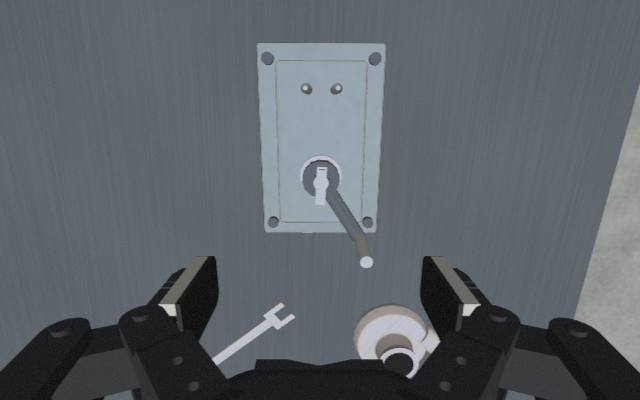

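The wrist view shows the pedestal square-on: head at (321,185), pins at (306,88) and (337,88), knob top at (366,262). The fit gives the screw at (0.5607, -0.094) and pedestal +y at 91.7°, and the pin midpoint agrees with that to 1 mm. The head is turned about 2.6°. Next I'll hover over the keeper.

```bash
python3 -c "
from h import *
plan(.465,.29,.22,-16)"
```

```text
shift [ 0.3737 -0.0827  0.0797] rot [-0.05  0.04 17.78]
```

Request:
{"fn": "play_rows", "kwargs": {"rows": [{"xyz":[0.374,-0.083,0.08],"rot":[0,0,17.8],"grip":0},{"xyz":[0.374,-0.083,0.08],"rot":[0,0,17.8],"grip":0},{"xyz":[0.374,-0.083,0.08],"rot":[0,0,17.8],"grip":0},{"xyz":[0.374,-0.083,0.08],"rot":[0,0,17.8],"grip":0},{"xyz":[0.374,-0.083,0.08],"rot":[0,0,17.8],"grip":0},{"xyz":[0.374,-0.083,0.08],"rot":[0,0,17.8],"grip":0},{"xyz":[0.374,-0.083,0.08],"rot":[0,0,17.8],"grip":0},{"xyz":[0.374,-0.083,0.08],"rot":[0,0,17.8],"grip":0},{"xyz":[0.374,-0.083,0.08],"rot":[0,0,17.8],"grip":0}]}}

```text
time_s: 2.82
position: [0.4664, 0.2882, 0.2203]
orientation: [0.001, 0.8, 0.6, -0.0]
contact_force: [0.6, -0.5, -0.1]
gripper_width: 0.0851
gripper_force: 0.0
```

```bash
python3 - <<'E'
from h import *
np.set_printoptions(precision=4,suppress=True)
s=read_state();print(s["time_s"],s["position"],s["orientation"])
im,d,k=grab("wrist"); cv2.imwrite("pics/w2.png",im[...,::-1])
P=cloud(k,d)
for lo,hi in((.01,.018),(.02,.028),(.06,.074),(.01,.08)):
    m=((P[...,2]>lo)&(P[...,2]<hi)&(d>0)&(abs(P[...,0]-.47)<.1)&(abs(P[...,1]-.3)<.12)).astype(np.uint8)
    nn,l,st,ce=cv2.connectedComponentsWithStats(m)
    for i in range(1,nn):
        if st[i,4]<40: continue
        q=P[l==i]; r=cv2.minAreaRect((q[:,:2]*1000).astype(np.float32)); print(lo,st[i],q.mean(0),np.round(r[0],1),np.round(r[1],1),round(r[2],1))
E
```

```text
2.825 [0.4664 0.2882 0.2203] [ 0.0007  0.7999  0.6002 -0.0004]
0.01 [ 306   51   29   92 1374] [0.4865 0.3567 0.0146] [485.9 355.8] [85.2 28.2] 74.3
0.01 [403 195  31  29 370] [0.5546 0.2207 0.0167] [557.8 217.5] [22.1 33. ] 56.7
0.02 [ 305  143   31   79 1478] [0.4624 0.2744 0.0244] [463. 276.] [81.6 30. ] 73.6
0.06 [313 154  16  50 771] [0.4675 0.2903 0.0682] [467.4 289.4] [43.4 13.5] 73.6
0.01 [ 305   51   31  171 3704] [0.4727 0.309  0.0303] [475.  316.7] [166.5  30. ] 73.6
0.01 [403 195  43  34 760] [0.5576 0.2178 0.0232] [558.1 217.3] [22.1 34. ] 56.7
```

View pics/w2.png

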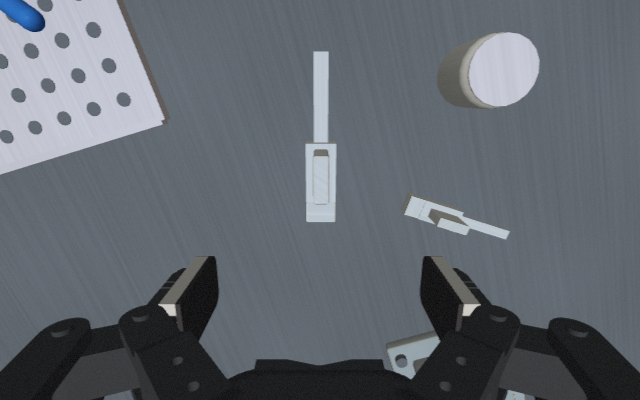

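The view shows the middle keeper upright at (320,180), with its arm pointing up to (320,55) and the tab at (320,178). The sizes match: 166.5 x 30 mm overall, tab 43 x 13.5 mm at z = 68 mm. The grasp point is (0.467, 0.2895), with yaw -16.4°.

```bash
python3 -c "
from h import *
plan(.467,.2894,.031,-16.4)"
```

```text
shift [1.400e-03 1.000e-04 1.894e-01] rot [0.04 0.06 0.15]
```

Request:
{"fn": "play_rows", "kwargs": {"rows": [{"xyz":[0,0.001,0.06],"rot":[0,0,0.2],"grip":0},{"xyz":[0,0.001,0.11],"rot":[0,0,0.2],"grip":0},{"xyz":[0,0.001,0.12],"rot":[0,0,0.2],"grip":0},{"xyz":[0,0.001,0.12],"rot":[0,0,0.2],"grip":0},{"xyz":[0,0.001,0.12],"rot":[0,0,0.2],"grip":0}]}}

```text
time_s: 3.5
position: [0.4673, 0.2911, 0.1021]
orientation: [0.0, 0.8, 0.6, 0.001]
contact_force: [-0.4, -0.1, 0.3]
gripper_width: 0.0852
gripper_force: 0.0
```

```bash
python3 -c "
from h import *
plan(.467,.2894,.031,-16.4)
print(read_state()['qd'])"
```

```text
shift [-0.0018  0.      0.0711] rot [ 0.11 -0.11  0.13]
[-0.00365076 -0.00472148 -0.00101155  0.00228126  0.00317437 -0.00561757
 -0.00475419]
```

Request:
{"fn": "play_rows", "kwargs": {"rows": [{"xyz":[-0.002,0,0.05],"rot":[0,0,0.1],"grip":0},{"xyz":[-0.002,0,0.066],"rot":[0,0,0.1],"grip":0},{"xyz":[-0.002,0,0.071],"rot":[0,0,0.1],"grip":0},{"xyz":[-0.002,0,0.071],"rot":[0,0,0.1],"grip":0},{"xyz":[-0.002,0,0.071],"rot":[0,0,0.1],"grip":0.6},{"xyz":[-0.002,0,0.071],"rot":[0,0,0.1],"grip":1},{"xyz":[-0.002,0,0.071],"rot":[0,0,0.1],"grip":1},{"xyz":[-0.002,0,0.071],"rot":[0,0,0.1],"grip":1},{"xyz":[-0.002,0,0.071],"rot":[0,0,0.1],"grip":1},{"xyz":[-0.002,0,0.071],"rot":[0,0,0.1],"grip":1}], "newtons": 60}}

```text
time_s: 4.75
position: [0.4661, 0.2888, 0.0294]
orientation: [0.0, 0.8, 0.599, 0.0]
contact_force: [1.6, -1.1, 3.7]
gripper_width: 0.0132
gripper_force: 63.9
```

Request:
{"fn": "play_rows", "kwargs": {"rows": [{"xyz":[0,0,-0.05],"rot":[0,0,0],"grip":1},{"xyz":[0,0,-0.1],"rot":[0,0,0],"grip":1},{"xyz":[0,0,-0.15],"rot":[0,0,0],"grip":1},{"xyz":[0,0,-0.165],"rot":[0,0,0],"grip":1},{"xyz":[0,0,-0.165],"rot":[0,0,0],"grip":1},{"xyz":[0,0,-0.165],"rot":[0,0,0],"grip":1}]}}

```text
time_s: 5.5
position: [0.4647, 0.288, 0.1922]
orientation: [-0.0, 0.8, 0.6, -0.002]
contact_force: [-0.2, -0.1, -7.2]
gripper_width: 0.0135
gripper_force: 63.2
```

```bash
python3 -c "
from h import *
plan(.5606,-.092,.195,1.4)"
```

```text
shift [-0.3378  0.1988 -0.0023] rot [ -0.15   0.14 -17.72]
```

Request:
{"fn": "play_rows", "kwargs": {"rows": [{"xyz":[-0.03,0.018,-0.002],"rot":[0,0,-2],"grip":1},{"xyz":[-0.075,0.044,-0.002],"rot":[0,0,-4],"grip":1},{"xyz":[-0.12,0.071,-0.002],"rot":[0,0,-6],"grip":1},{"xyz":[-0.165,0.097,-0.002],"rot":[0,0,-9],"grip":1},{"xyz":[-0.21,0.124,-0.002],"rot":[0,0,-12],"grip":1},{"xyz":[-0.255,0.15,-0.002],"rot":[0,0,-14],"grip":1},{"xyz":[-0.3,0.177,-0.002],"rot":[0,0,-16],"grip":1},{"xyz":[-0.325,0.191,-0.002],"rot":[0,0,-17],"grip":1},{"xyz":[-0.338,0.199,-0.002],"rot":[0,0,-17.7],"grip":1},{"xyz":[-0.338,0.199,-0.002],"rot":[0,0,-17.7],"grip":1},{"xyz":[-0.338,0.199,-0.002],"rot":[0,0,-17.7],"grip":1},{"xyz":[-0.338,0.199,-0.002],"rot":[0,0,-17.7],"grip":1}]}}

```text
time_s: 7.0
position: [0.5615, -0.0898, 0.1963]
orientation: [-0.0, 0.698, 0.716, 0.0]
contact_force: [0.2, -0.1, -5.5]
gripper_width: 0.0136
gripper_force: 62.9
```

```bash
python3 - <<'E'
from h import *
np.set_printoptions(precision=4,suppress=True)
s=read_state();print(s["time_s"],s["position"],s["orientation"],np.abs(s["qd"]).max())
plan(.5606,-.092,.195,1.4)
im,d,k=grab("wrist"); cv2.imwrite("pics/w3.png",im[...,::-1])
P=cloud(k,d)
for lo,hi in((.045,.055),(.116,.126),(.165,.182),(.183,.195),(.225,.24)):
    m=((P[...,2]>lo)&(P[...,2]<hi)&(d>0)&(abs(P[...,0]-.56)<.1)).astype(np.uint8)
    nn,l,st,ce=cv2.connectedComponentsWithStats(m)
    for i in range(1,nn):
        if st[i,4]<40: continue
        q=P[l==i]; r=cv2.minAreaRect((q[:,:2]*1000).astype(np.float32)); print(lo,st[i],q.mean(0),np.round(r[0],1),np.round(r[1],1),round(r[2],1))
E
```

```text
7.0 [ 0.5615 -0.0898  0.1963] [-0.0002  0.6978  0.7163  0.0001] 0.005383932790214005
shift [-0.0022 -0.0009  0.0013] rot [-0.   -0.02  0.1 ]
0.045 [ 255   32   49  219 7935] [ 0.526  -0.0449  0.0504] [528.  -62.1] [ 37.  183.7] 1.5
0.045 [ 334   32   49  218 7902] [ 0.5921 -0.0411  0.0505] [591.  -59.8] [ 37.8 182.3] 1.7
0.116 [290  59  12  12 113] [ 0.5439 -0.      0.1214] [543.8   0.2] [6.6 6.2] 7.9
0.116 [337  58  12  13 112] [0.5722 0.0009 0.1215] [572.5   1.4] [6.9 6.7] 45.2
0.165 [ 288    0   62  195 5441] [ 0.5584 -0.0204  0.1809] [558.3 -21.3] [29.8 82.9] 1.6
0.183 [ 286  194   66   54 2122] [ 0.5597 -0.0693  0.1908] [559.7 -73.6] [30.1 24.2] 2.3
0.183 [294 336   6  15  85] [ 0.5503 -0.1394  0.1914] [ 550.2 -139.1] [2.6 8.9] 0.6
0.183 [338 336   6  15  85] [ 0.5726 -0.1389  0.1913] [ 572.7 -138.8] [2.6 9.8] 3.0
0.225 [ 256  238  125  121 6102] [ 0.5601 -0.0851  0.2344] [556.7 -87.4] [44.1 38.3] 64.2
0.225 [238 297  15   7  47] [ 0.5361 -0.0839  0.2389] [535.6 -84.1] [4.4 1.6] 11.7
0.225 [385 297  18   6  48] [ 0.5842 -0.0826  0.2391] [584.9 -82.5] [5.4 1.2] 2.6
```

View pics/w3.png

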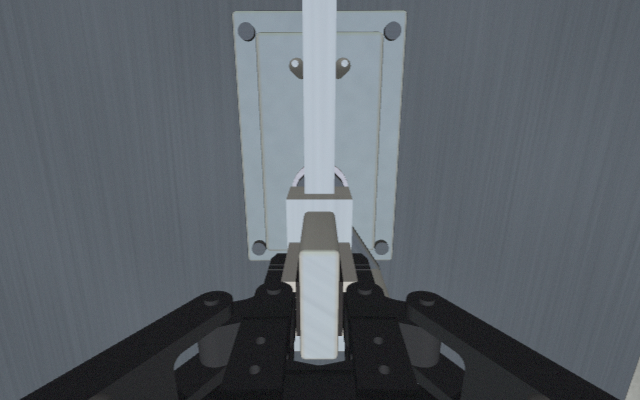

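The view shows the held keeper straight, its arm at columns 303-337 between the pins at (295,65) and (344,65), roughly centred. I'll fit the arm axis and the block's front edge for a fine correction.

```bash
cat > fit.py <<'E'
from h import *
np.set_printoptions(precision=4,suppress=True)
im,d,k=grab("wrist"); P=cloud(k,d); t=pose()[:3,3]
u0=t[2]-.0294
def at(lo,hi,ys):
    for y in ys:
        q=P[(abs(P[...,2]-u0-(lo+hi)/2)<(hi-lo)/2)&(abs(P[...,1]-y)<.002)&(abs(P[...,0]-t[0])<.03)&(d>0)]
        if len(q)>5: yield y,(q[:,0].min()+q[:,0].max())/2,np.ptp(q[:,0]),np.median(q[:,2])
A=np.array(list(at(.0105,.0175,np.arange(-.05,.03,.005))));print(A[::3])
p=np.polyfit(A[:,0],A[:,1],1); print("arm dir deg",90-np.degrees(np.arctan(p[0])),"x at pins",np.polyval(p,.001),"at screw y",np.polyval(p,-.094))
B=np.array(list(at(.0205,.0275,np.arange(-.085,-.06,.004))));print("blk",B)
q=P[(abs(P[...,2]-u0-.0242)<.002)&(abs(P[...,0]-t[0])<.012)&(d>0)];print("front y",np.percentile(q[:,1],[95,98,100]), "tab",)
q=P[(abs(P[...,2]-u0-.068)<.003)&(d>0)&(abs(P[...,0]-t[0])<.006)];print("tab y",q[:,1].min(),q[:,1].max(),q[:,0].min(),q[:,0].max(),len(q))
print("tcp",t)
E
python3 fit.py
```

```text
[[-0.05    0.5591  0.0137  0.1814]
 [-0.035   0.5588  0.0133  0.1814]
 [-0.02    0.5584  0.0138  0.1813]
 [-0.005   0.558   0.0135  0.1814]
 [ 0.01    0.5576  0.0139  0.1814]]
arm dir deg 91.442660653066 x at pins 0.5578742191874383 at screw y 0.560266746769053
blk [[-0.085   0.5601  0.0296  0.1913]
 [-0.081   0.56    0.0294  0.1913]
 [-0.077   0.5599  0.0301  0.1914]
 [-0.073   0.5598  0.0299  0.1915]
 [-0.069   0.5597  0.0298  0.1914]
 [-0.065   0.5594  0.0297  0.1913]
 [-0.061   0.5597  0.0292  0.1904]]
front y [-0.0626 -0.0624 -0.0619] tab
tab y -0.11118556779377509 -0.0668241733412791 0.5555652963197922 0.5675568309810854 3714
tcp [ 0.5616 -0.0903  0.1964]
```

Request:
{"fn": "play_rows", "kwargs": {"rows": [{"xyz":[-0.002,0.0003,0],"rot":[0,0,0],"grip":1},{"xyz":[-0.002,0.0003,0.02],"rot":[0,0,0],"grip":1},{"xyz":[-0.002,0.0003,0.035],"rot":[0,0,0],"grip":1},{"xyz":[-0.002,0.0003,0.045],"rot":[0,0,0],"grip":1},{"xyz":[-0.002,0.0003,0.053],"rot":[0,0,0],"grip":1},{"xyz":[-0.002,0.0003,0.057],"rot":[0,0,0],"grip":1},{"xyz":[-0.002,0.0003,0.057],"rot":[0,0,0],"grip":1},{"xyz":[-0.002,0.0003,0.057],"rot":[0,0,0],"grip":1}]}}

```text
time_s: 8.1
position: [0.5622, -0.0935, 0.1396]
orientation: [0.0, 0.699, 0.715, 0.0]
contact_force: [-0.1, -0.4, -6.3]
gripper_width: 0.0134
gripper_force: 62.9
```

```bash
python3 fit.py; python3 -c "
from h import *
s=read_state();print(s['contact_force'],s['ft_torque'])"
```

```text
[[-0.05    0.5599  0.0136  0.1246]
 [-0.035   0.5595  0.014   0.1246]
 [-0.02    0.5592  0.0138  0.1246]
 [-0.005   0.5588  0.0134  0.1246]
 [ 0.01    0.5584  0.0138  0.1246]]
arm dir deg 90.52920546001945 x at pins 0.5591833414296432 at screw y 0.5600608222638147
blk [[-0.085   0.5608  0.0295  0.1346]
 [-0.081   0.5605  0.0301  0.1346]
 [-0.077   0.5605  0.03    0.1346]
 [-0.073   0.5605  0.0296  0.1347]
 [-0.069   0.5603  0.0296  0.1346]
 [-0.065   0.5604  0.0296  0.1342]]
front y [-0.066  -0.0658 -0.0653] tab
tab y -0.1147890116041606 -0.07018085020539153 0.5561930831419438 0.568184832957377 3728
tcp [ 0.5622 -0.0935  0.1396]
[ 0.53887028  0.27817552 -5.82434627] [ 0.00941092 -0.02456848 -0.01325941]
```

Request:
{"fn": "play_rows", "kwargs": {"rows": [{"xyz":[0.0013,-0.0003,0],"rot":[0,0,0],"grip":1},{"xyz":[0.0013,-0.0003,0.003],"rot":[0,0,0],"grip":1},{"xyz":[0.0013,-0.0003,0.006],"rot":[0,0,0],"grip":1},{"xyz":[0.0013,-0.0003,0.009],"rot":[0,0,0],"grip":1},{"xyz":[0.0013,-0.0003,0.012],"rot":[0,0,0],"grip":1},{"xyz":[0.0013,-0.0003,0.012],"rot":[0,0,0],"grip":1}]}}

```text
time_s: 8.9
position: [0.5615, -0.0921, 0.1269]
orientation: [-0.0, 0.699, 0.716, -0.0]
contact_force: [0.1, 0.3, -6.1]
gripper_width: 0.0137
gripper_force: 63.0
```

Request:
{"fn": "play_rows", "kwargs": {"rows": [{"xyz":[0,0,0.003],"rot":[0,0,0],"grip":1},{"xyz":[0,0,0.005],"rot":[0,0,0],"grip":1},{"xyz":[0,0,0.0065],"rot":[0,0,0],"grip":1},{"xyz":[0,0,0.0075],"rot":[0,0,0],"grip":1},{"xyz":[0,0,0.0075],"rot":[0,0,0],"grip":1},{"xyz":[0,0,0.0075],"rot":[0,0,0],"grip":1}]}}

```text
time_s: 9.65
position: [0.5616, -0.0922, 0.1198]
orientation: [0.0, 0.699, 0.715, -0.0]
contact_force: [0.6, 0.8, -7.0]
gripper_width: 0.0131
gripper_force: 63.0
```

Request:
{"fn": "play_rows", "kwargs": {"rows": [{"xyz":[0,0,0.0008],"rot":[0,0,0],"grip":1},{"xyz":[0,0,0.0012],"rot":[0,0,0],"grip":1},{"xyz":[0,0,0.0012],"rot":[0,0,0],"grip":1},{"xyz":[0,0,0.0012],"rot":[0,0,0],"grip":1}]}}

```text
time_s: 10.15
position: [0.5618, -0.0922, 0.1193]
orientation: [0.0, 0.699, 0.715, 0.0]
contact_force: [-2.6, 0.2, 5.6]
gripper_width: 0.0133
gripper_force: 64.6
```

Request:
{"fn": "play_rows", "kwargs": {"rows": [{"xyz":[0,0,0],"rot":[0,0,0],"grip":0.5},{"xyz":[0,0,0],"rot":[0,0,0],"grip":0.5},{"xyz":[0,0,0],"rot":[0,0,0],"grip":0.5},{"xyz":[0,0,0],"rot":[0,0,0],"grip":0.5},{"xyz":[0,0,-0.05],"rot":[0,0,0],"grip":0.5},{"xyz":[0,0,-0.1],"rot":[0,0,0],"grip":0.5},{"xyz":[0,0,-0.15],"rot":[0,0,0],"grip":0.5},{"xyz":[0,0,-0.18],"rot":[0,0,0],"grip":0.5},{"xyz":[0,0,-0.18],"rot":[0,0,0],"grip":0},{"xyz":[0,0,-0.18],"rot":[0,0,0],"grip":0}]}}

```text
time_s: 11.4
position: [0.5611, -0.0923, 0.2978]
orientation: [-0.0, 0.699, 0.715, -0.0]
contact_force: [0.1, -0.6, -0.5]
gripper_width: 0.0771
gripper_force: 0.0
```

```bash
python3 - <<'E'
from h import *
np.set_printoptions(precision=4,suppress=True)
s=read_state();print(s["time_s"],s["position"],s["contact_force"])
im,d,k=grab("wrist"); cv2.imwrite("pics/w4.png",im[...,::-1])
P=cloud(k,d)
for lo,hi in((.099,.1095),(.11,.118),(.12,.135),(.15,.165)):
    m=((P[...,2]>lo)&(P[...,2]<hi)&(d>0)&(abs(P[...,0]-.56)<.1)).astype(np.uint8)
    nn,l,st,ce=cv2.connectedComponentsWithStats(m)
    for i in range(1,nn):
        if st[i,4]<40: continue
        q=P[l==i]; r=cv2.minAreaRect((q[:,:2]*1000).astype(np.float32)); print(lo,st[i],q.mean(0),np.round(r[0],1),np.round(r[1],1),round(r[2],1),np.median(q[:,2]))
E
```

```text
11.4 [ 0.5611 -0.0923  0.2978] [ 0.0916 -0.6368 -0.5347]
0.099 [ 305   50   30   96 1428] [ 0.5585 -0.0204  0.1044] [558.5 -22.1] [28.3 85.2] 1.7 0.10446207861395765
0.099 [357 232  13   9  51] [ 0.6067 -0.1589  0.1043] [ 607.1 -159.9] [13.4  5.6] 21.8 0.1038142800050873
0.11 [299  67  10  11  46] [ 0.5442 -0.0002  0.1137] [543.8   0.7] [8.4 8.1] 89.7 0.11379824246150697
0.11 [331  67  10  12  43] [0.5718 0.0001 0.114 ] [571.9   1. ] [7.4 8.4] 40.8 0.11357235029675888
0.11 [ 304  145   32   82 1572] [ 0.5606 -0.1068  0.1144] [ 560.5 -105.3] [30.  82.1] 1.3 0.11438086535262404
0.11 [358 236  13   9  42] [ 0.6068 -0.1589  0.1139] [ 607.1 -159.6] [13.3  4.9] 18.7 0.11417402399490437
0.12 [312 152  15   4  41] [ 0.5595 -0.0696  0.128 ] [559.3 -69.7] [13.   1.4] 6.4 0.12773301198992554
0.12 [359 240  15  17 185] [ 0.6081 -0.1622  0.1287] [ 608.6 -163.4] [13.3 13.1] 27.9 0.1298122736524565
0.15 [311 157  17  52 843] [ 0.5601 -0.09    0.1581] [559.9 -91.1] [13.7 43.7] 1.5 0.1582236109078678
```

View pics/w4.png

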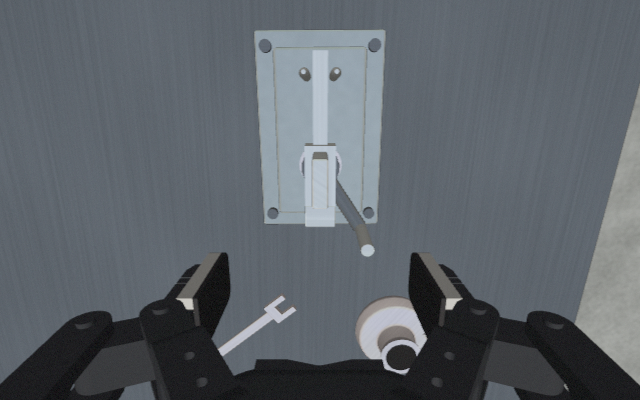

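The keeper is seated: arm top at 104.4 mm, block top at 114.4 mm, level, with its arm at (320,100) between the pins. The knob at (367,250) is at about (0.608, -0.164), r = 84 mm, world angle -55.8°. I'll close the fingers and approach its counter-clockwise side.

```bash
python3 -c "
from h import *
plan(.6371,-.1498,.20,-55.8)
for D in (3,6,9,12): 
  c,s=np.cos(np.radians(D)),np.sin(np.radians(D)); print(D,np.round([-.018+.018*c-.089*s,-.089+.018*s+.089*c],4))"
```

```text
shift [-0.0594  0.0749  0.0973] rot [-1.000e-01  4.000e-02  5.717e+01]
3 [-0.0047  0.0008]
6 [-0.0094  0.0014]
9 [-0.0141  0.0017]
12 [-0.0189  0.0018]
```

Request:
{"fn": "play_rows", "kwargs": {"rows": [{"xyz":[-0.02,0.025,0.02],"rot":[0,0,10],"grip":1},{"xyz":[-0.059,0.075,0.06],"rot":[0,0,20],"grip":1},{"xyz":[-0.059,0.075,0.097],"rot":[0,0,57.2],"grip":1},{"xyz":[-0.059,0.075,0.097],"rot":[0,0,57.2],"grip":1},{"xyz":[-0.059,0.075,0.097],"rot":[0,0,57.2],"grip":1},{"xyz":[-0.059,0.075,0.097],"rot":[0,0,57.2],"grip":1},{"xyz":[-0.059,0.075,0.097],"rot":[0,0,57.2],"grip":1},{"xyz":[-0.059,0.075,0.097],"rot":[0,0,57.2],"grip":1},{"xyz":[-0.059,0.075,0.097],"rot":[0,0,57.2],"grip":1},{"xyz":[-0.059,0.075,0.097],"rot":[0,0,57.2],"grip":1}]}}

```text
time_s: 12.7
position: [0.6379, -0.1495, 0.2015]
orientation: [-0.0, 0.956, 0.294, -0.0]
contact_force: [0.3, 0.0, 0.5]
gripper_width: -0.0
gripper_force: 0.0
```

```bash
python3 - <<'E'
from h import *
np.set_printoptions(precision=4,suppress=True)
s=read_state();print(s["time_s"],s["position"],s["qpos"],s["gripper_width"],s["contact_force"])
plan(.6371,-.1498,.097,-55.8)
im,d,k=grab("wrist"); cv2.imwrite("pics/w5.png",im[...,::-1])
P=cloud(k,d)
q=P[(P[...,2]>.1285)&(P[...,2]<.133)&(d>0)&(abs(P[...,0]-.608)<.02)&(abs(P[...,1]+.164)<.02)];print(len(q),q.min(0),q.max(0))
E
```

```text
12.7 [ 0.6379 -0.1495  0.2015] [ 0.2965  0.5553 -0.2321  1.7861  0.1667  0.8194 -0.9901] -3.7076967924668925e-05 [0.3264 0.0465 0.497 ]
shift [-0.0009 -0.0002  0.1045] rot [-0.01  0.   -0.01]Traceback (most recent call last):
  File "<stdin>", line 7, in <module>
    return umr_minimum(a, axis, None, out, keepdims, initial, where)
ValueError: zero-size array to reduction operation minimum which has no identity
```

View pics/w5.png

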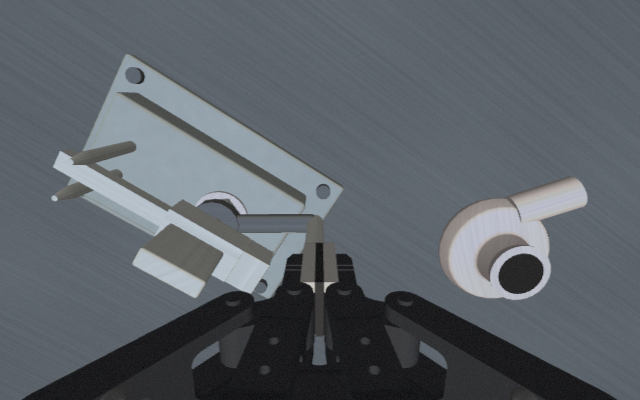

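The view shows the fist above and beside the knob (knob foot at about (315,220), lever running left to the hub at (225,212)). The finger linkages spread left and right, so I'll check their height against the keeper's tab before lowering.

```bash
python3 - <<'E'
from h import *
np.set_printoptions(precision=4,suppress=True)
T=pose(); im,d,k=grab("wrist"); P=cloud(k,d)
q=(P[d>0]-T[:3,3])@T[:3,:3]
q=q[(q[:,2]<.005)&(abs(q[:,0])<.06)&(abs(q[:,1])<.12)]
for y in np.arange(-.09,.091,.01):
    b=q[abs(q[:,1]-y)<.005]
    if len(b)>3: print(round(y,3),len(b),"lowest z",np.percentile(b[:,2],98),"xmax",b[:,0].max())
E
```

```text
-0.06 534 lowest z -0.07862995312086724 xmax 0.013737195791583228
-0.05 2328 lowest z -0.06826040038882492 xmax 0.013410715373945128
-0.04 4611 lowest z -0.056382514542188296 xmax 0.012539056371366049
-0.03 3884 lowest z -0.04959344236382426 xmax 0.013167897253991926
-0.02 2520 lowest z -0.04410515454201021 xmax 0.019585488227594282
-0.01 5670 lowest z -0.012581371206178653 xmax 0.019384098070208314
-0.0 5407 lowest z -0.009752513630417868 xmax 0.01727192784592377
0.01 5440 lowest z -0.013304492259248697 xmax 0.019227169794286854
0.02 2485 lowest z -0.044057270832221315 xmax 0.01900350753975683
0.03 4085 lowest z -0.050114160328543 xmax 0.013306309031697307
0.04 4381 lowest z -0.057118012116423755 xmax 0.01229682573863535
0.05 2258 lowest z -0.06936329209910479 xmax 0.013877613684740865
0.06 412 lowest z -0.07935252372339402 xmax 0.0131843526647546
```

Request:
{"fn": "play_rows", "kwargs": {"rows": [{"xyz":[0,0,0.05],"rot":[0,0,0],"grip":1},{"xyz":[0,0,0.09],"rot":[0,0,0],"grip":1},{"xyz":[0,0,0.104],"rot":[0,0,0],"grip":1},{"xyz":[0,0,0.104],"rot":[0,0,0],"grip":1},{"xyz":[0,0,0.104],"rot":[0,0,0],"grip":1}]}}

```text
time_s: 13.42
position: [0.639, -0.1495, 0.0991]
orientation: [0.0, 0.956, 0.294, 0.001]
contact_force: [0.2, -0.1, 1.0]
gripper_width: 0.0
gripper_force: 0.0
```

Request:
{"fn": "play_rows", "kwargs": {"rows": [{"xyz":[-0.005,0,0],"rot":[0,0,0],"grip":1},{"xyz":[-0.01,0,0],"rot":[0,0,0],"grip":1},{"xyz":[-0.014,0,0],"rot":[0,0,0],"grip":1},{"xyz":[-0.0187,0.0008,0],"rot":[0,0,3],"grip":1},{"xyz":[-0.0187,0.0008,0],"rot":[0,0,3],"grip":1}]}}

```text
time_s: 14.05
position: [0.623, -0.1608, 0.0977]
orientation: [0.0, 0.963, 0.268, 0.0]
contact_force: [0.6, -0.7, 1.0]
gripper_width: -0.0001
gripper_force: 0.3
```

Request:
{"fn": "play_rows", "kwargs": {"rows": [{"xyz":[-0.0047,0.0008,0],"rot":[0,0,3],"grip":1},{"xyz":[-0.0094,0.0014,0],"rot":[0,0,6],"grip":1},{"xyz":[-0.0141,0.0017,0],"rot":[0,0,9],"grip":1},{"xyz":[-0.0189,0.0018,0],"rot":[0,0,12],"grip":1}]}}

```text
time_s: 14.55
position: [0.6075, -0.172, 0.0976]
orientation: [0.0, 0.986, 0.165, 0.0]
contact_force: [1.6, 1.0, 0.5]
gripper_width: -0.0002
gripper_force: 0.9
```

```bash
cat > st.py <<'E'
from h import *
np.set_printoptions(precision=4,suppress=True)
s=read_state();T=pose(s);print(s["time_s"],T[:3,3],"F tool",T[:3,:3].T@s["contact_force"])
C=np.array([.5606,-.0942]);v=T[:2,:3].T@(np.r_[C]-T[:2,3]);print("pivot in tool",v[:2],"yaw",np.degrees(np.arctan2(T[1,1],T[0,1])))
E
python3 st.py
```

```text
14.55 [ 0.6075 -0.172   0.0976] F tool [ 1.8183 -0.4737 -0.4694]
pivot in tool [-0.0191 -0.0888] yaw -71.04244988041107
```

Request:
{"fn": "play_rows", "kwargs": {"rows": [{"xyz":[-0.0047,0.0008,0],"rot":[0,0,3],"grip":1},{"xyz":[-0.0094,0.0014,0],"rot":[0,0,6],"grip":1},{"xyz":[-0.0141,0.0017,0],"rot":[0,0,9],"grip":1},{"xyz":[-0.0141,0.0017,0],"rot":[0,0,9],"grip":1}]}}

```text
time_s: 15.05
position: [0.5943, -0.1782, 0.0975]
orientation: [0.0, 0.996, 0.088, -0.0]
contact_force: [0.6, -0.1, -0.3]
gripper_width: -0.0001
gripper_force: 0.2
```

```bash
python3 st.py
```

```text
15.05 [ 0.5943 -0.1782  0.0975] F tool [0.6109 0.2378 0.3217]
pivot in tool [-0.0185 -0.0886] yaw -79.90163810914255
```

Request:
{"fn": "play_rows", "kwargs": {"rows": [{"xyz":[-0.0047,0.0008,0],"rot":[0,0,3],"grip":1},{"xyz":[-0.0094,0.0014,0],"rot":[0,0,6],"grip":1},{"xyz":[-0.0094,0.0014,0],"rot":[0,0,6],"grip":1}]}}

```text
time_s: 15.42
position: [0.5853, -0.1812, 0.0974]
orientation: [0.0, 0.999, 0.036, -0.0]
contact_force: [0.2, 0.0, 0.4]
gripper_width: -0.0001
gripper_force: 0.3
```

```bash
python3 st.py
```

```text
15.425 [ 0.5853 -0.1812  0.0974] F tool [ 0.1842 -0.017  -0.4423]
pivot in tool [-0.0184 -0.0885] yaw -85.90574525933297
```

Request:
{"fn": "play_rows", "kwargs": {"rows": [{"xyz":[-0.0047,0.0008,0],"rot":[0,0,3],"grip":1},{"xyz":[-0.0094,0.0014,0],"rot":[0,0,6],"grip":1}]}}

```text
time_s: 15.68
position: [0.5765, -0.1831, 0.0975]
orientation: [-0.0, 1.0, -0.018, 0.0]
contact_force: [1.2, 1.6, -0.5]
gripper_width: -0.0003
gripper_force: 0.9
```

```bash
python3 st.py; python3 - <<'E'
from h import *
im,d,k=grab("wrist"); cv2.imwrite("pics/w6.png",im[...,::-1])
E
```

```text
15.675 [ 0.5765 -0.1831  0.0975] F tool [ 1.1624 -1.6653  0.4964]
pivot in tool [-0.019  -0.0883] yaw -92.04134449083048
```

View pics/w6.png

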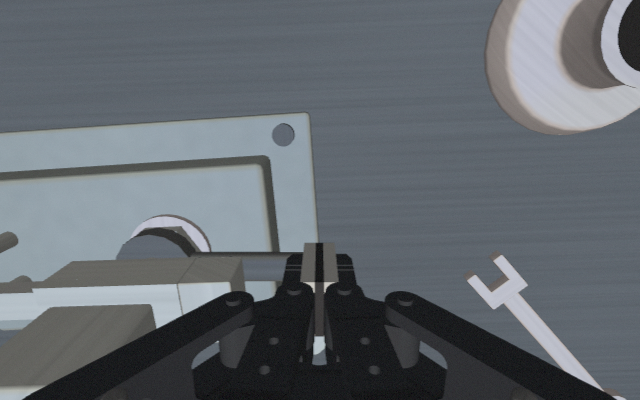

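The view shows the lever (edge at (250,254)) following the fist, the knob hidden just ahead of it, and the keeper in place at left. The nut is still running loose, so I'll go on in small steps.

Request:
{"fn": "play_rows", "kwargs": {"rows": [{"xyz":[-0.0023,0.0004,0],"rot":[0,0,1.5],"grip":1},{"xyz":[-0.0047,0.0008,0],"rot":[0,0,3],"grip":1},{"xyz":[-0.007,0.0011,0],"rot":[0,0,4.5],"grip":1},{"xyz":[-0.0094,0.0014,0],"rot":[0,0,6],"grip":1}]}}

```text
time_s: 16.23
position: [0.5672, -0.1843, 0.0976]
orientation: [0.0, 0.998, -0.069, 0.0]
contact_force: [2.4, 1.4, -0.7]
gripper_width: 0.0001
gripper_force: 1.4
```

```bash
python3 st.py
```

```text
16.225 [ 0.5672 -0.1843  0.0976] F tool [ 2.196 -1.696  0.723]
pivot in tool [-0.019  -0.0883] yaw -97.93089428461155
```

Request:
{"fn": "play_rows", "kwargs": {"rows": [{"xyz":[-0.0023,0.0004,0],"rot":[0,0,1.5],"grip":1},{"xyz":[-0.0047,0.0008,0],"rot":[0,0,3],"grip":1}]}}

```text
time_s: 16.48
position: [0.5638, -0.1844, 0.0979]
orientation: [0.0, 0.995, -0.095, 0.001]
contact_force: [5.8, 1.7, -1.9]
gripper_width: 0.0001
gripper_force: 2.9
```

```bash
python3 st.py
```

```text
16.475 [ 0.5638 -0.1844  0.0979] F tool [ 5.3506 -2.8044  1.9059]
pivot in tool [-0.0202 -0.088 ] yaw -100.9187140406942
```

Request:
{"fn": "play_rows", "kwargs": {"rows": [{"xyz":[-0.0023,0.0004,0],"rot":[0,0,1.5],"grip":1},{"xyz":[-0.0047,0.0008,0],"rot":[0,0,3],"grip":1},{"xyz":[-0.007,0.0011,0],"rot":[0,0,4.5],"grip":1},{"xyz":[-0.007,0.0011,0],"rot":[0,0,4.5],"grip":1},{"xyz":[-0.007,0.0011,0],"rot":[0,0,4.5],"grip":1}]}}

```text
time_s: 17.1
position: [0.5578, -0.1843, 0.0981]
orientation: [0.0, 0.991, -0.134, 0.002]
contact_force: [8.2, 0.9, -1.1]
gripper_width: 0.0001
gripper_force: 3.7
```

```bash
python3 st.py
```

```text
17.1 [ 0.5578 -0.1843  0.0981] F tool [ 7.6134 -3.0686  1.0935]
pivot in tool [-0.0212 -0.0877] yaw -105.35940539527589
```

Request:
{"fn": "play_rows", "kwargs": {"rows": [{"xyz":[-0.0023,0.0004,0],"rot":[0,0,1.5],"grip":1},{"xyz":[-0.0047,0.0008,0],"rot":[0,0,3],"grip":1},{"xyz":[-0.007,0.0011,0],"rot":[0,0,4.5],"grip":1},{"xyz":[-0.0094,0.0014,0],"rot":[0,0,6],"grip":1},{"xyz":[-0.0094,0.0014,0],"rot":[0,0,6],"grip":1},{"xyz":[-0.0094,0.0014,0],"rot":[0,0,6],"grip":1}]}}

```text
time_s: 17.85
position: [0.5498, -0.1836, 0.0984]
orientation: [0.0, 0.983, -0.185, 0.004]
contact_force: [11.5, -0.1, -2.8]
gripper_width: -0.0003
gripper_force: 5.1
```

```bash
python3 st.py
```

```text
17.85 [ 0.5498 -0.1836  0.0984] F tool [10.729  -4.1156  2.8987]
pivot in tool [-0.0225 -0.0872] yaw -111.36331264016331
```

Request:
{"fn": "play_rows", "kwargs": {"rows": [{"xyz":[-0.0023,0.0004,0],"rot":[0,0,1.5],"grip":1},{"xyz":[-0.0047,0.0008,0],"rot":[0,0,3],"grip":1},{"xyz":[-0.007,0.0011,0],"rot":[0,0,4.5],"grip":1},{"xyz":[-0.007,0.0011,0],"rot":[0,0,4.5],"grip":1},{"xyz":[-0.007,0.0011,0],"rot":[0,0,4.5],"grip":1}]}}

```text
time_s: 18.48
position: [0.5439, -0.1826, 0.0987]
orientation: [0.0, 0.975, -0.224, 0.005]
contact_force: [14.4, -1.5, -4.0]
gripper_width: -0.0001
gripper_force: 6.2
```

```bash
python3 st.py
```

```text
18.475 [ 0.5439 -0.1826  0.0987] F tool [13.5887 -4.8846  4.0933]
pivot in tool [-0.0236 -0.0868] yaw -115.873931589204
```

Request:
{"fn": "play_rows", "kwargs": {"rows": [{"xyz":[0.005,0,0],"rot":[0,0,0],"grip":1},{"xyz":[0.012,0,0],"rot":[0,0,0],"grip":1},{"xyz":[0.02,0,0],"rot":[0,0,0],"grip":1},{"xyz":[0.03,0,0],"rot":[0,0,0],"grip":1},{"xyz":[0.04,0,0],"rot":[0,0,0],"grip":1},{"xyz":[0.04,0,0],"rot":[0,0,0],"grip":1},{"xyz":[0.04,0,-0.05],"rot":[0,0,0],"grip":1},{"xyz":[0.04,0,-0.11],"rot":[0,0,0],"grip":1},{"xyz":[0.04,0,-0.17],"rot":[0,0,0],"grip":1},{"xyz":[0.04,0,-0.17],"rot":[0,0,0],"grip":1},{"xyz":[0.04,0,-0.17],"rot":[0,0,0],"grip":1}]}}

```text
time_s: 19.85
position: [0.5744, -0.1987, 0.2673]
orientation: [-0.0, 0.975, -0.223, -0.0]
contact_force: [-0.3, 0.1, -0.4]
gripper_width: 0.0002
gripper_force: 0.0
```

```bash
python3 st.py; python3 - <<'E'
from h import *
np.set_printoptions(precision=4,suppress=True)
im,d,k=grab("wrist"); cv2.imwrite("pics/w7.png",im[...,::-1]); P=cloud(k,d)
for lo,hi in((.099,.1095),(.11,.118),(.126,.135),(.15,.165)):
    m=((P[...,2]>lo)&(P[...,2]<hi)&(d>0)&(abs(P[...,0]-.55)<.1)).astype(np.uint8)
    nn,l,st,ce=cv2.connectedComponentsWithStats(m)
    for i in range(1,nn):
        if st[i,4]<40: continue
        q=P[l==i]; r=cv2.minAreaRect((q[:,:2]*1000).astype(np.float32)); print(lo,st[i],np.round(r[0],1),np.round(r[1],1),round(r[2],1),np.median(q[:,2]))
E
```

```text
19.85 [ 0.5744 -0.1987  0.2673] F tool [-0.3108  0.0399  0.3682]
pivot in tool [-0.0579 -0.088 ] yaw -115.82675708490625
0.099 [190 200  92  39 276] [ 574.4 -109.8] [87.  26.8] 71.0 0.10432395531293542
0.099 [306 211  14   8  48] [ 545.1 -178.6] [12.4  4.6] 60.3 0.10402471839946537
0.099 [ 123  245   71   44 1080] [566.  -18.8] [24.1 79.9] 0.0 0.10455952863774956
0.099 [148 283  13  11  73] [545.7  -1.5] [10.  6.] 34.8 0.10440655710139951
0.11 [ 188  203   93   49 1782] [ 561.3 -105.5] [30.5 83. ] 0.1 0.11461921439487882
0.11 [305 215  15   8  41] [ 545.1 -178.2] [12.9  4.7] 63.6 0.11421894207697031
0.11 [126 264  12  11  72] [573.6  -0.5] [8.7 7.2] 16.4 0.1137991018681776
0.11 [144 289  12  10  63] [545.4  -1.6] [9.  6.4] 31.4 0.11406803067550314
0.126 [304 221  16  16 194] [ 540.9 -176.4] [12.9 13.3] 89.7 0.1301903621167044
0.126 [192 232  50  23 182] [567.  -93.8] [44.4 11.7] 73.9 0.13072820224278942
0.15 [181 243  55  38 992] [560.9 -91.7] [14.4 44.5] 0.3 0.1583389422434906
```

View pics/w7.png

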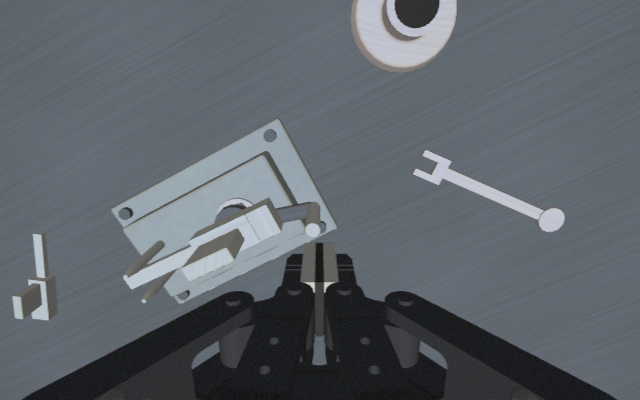

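The keeper is still fully down (block top at 114.6 mm) with its arm on the far pin. The knob is free at (313,228), and the wrench and cover haven't moved. Handing in.

```bash
python3 -c "
from cell import ctrl; print(ctrl.job_done())"
```

```text
the job is handed in; nothing more can be done
None
```

The job is handed in at about 20 s: the middle-sized keeper is fully down on the screw with its arm between the pins, and the jam nut was tightened to about 13.6 N at the knob and the lever let go. I did not measure the screw angle itself, but the seated keeper turned only about 1.4° as its arm came to bear on the far pin.

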